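# Prove the polishing spindle's latching stop and re-arm it

### The arm

A 7-joint arm with a two-finger parallel gripper is mounted at the origin on a cart in front of the work surface, level with it; the furniture and walls round the work are solid. World frame = base frame: x ahead of the robot, y to its left, z up, the work surface at z = 0. Lengths are in m, angles in rad, forces in N, time in s.
With the tool pointing down it reaches from about 0.375 to 0.925 m from the base axis. Payload 3.1 kg.
Tool frame: the origin (TCP) lies between the finger pads; the fingertips stand 19 mm ahead of it and the grasp point (between the pads) is the TCP; z points along the fingers, y is the line along which they close (so a half turn about z gives the same grasp; the last joint's range is limited). The gripper opens to 85 mm and grips with 20 to 120 N. Pads are 22 mm wide; open, the fingers measure 114 mm over their backs; the gripper's body (76 mm by 85 mm) begins 54 mm behind the grasp point. The pads swing forward as they close: fully open they stand 13 mm farther back than shut.
Start: joints at [-1.27, 0.383, 0.044, 1.598, -0.018, 1.161, -0.05], TCP at [0.252, 0.599, 0.25] pointing down, gripper open.
Joint ranges: [-2.61, 2.61], [-0.41, 2.15], [-1.48, 1.57], [0, 2.5], [-1.57, 4.71], [0.05, 1.97], [-2.85, 2.85]. Speed limits (rad/s): [2.79, 2.79, 3.14, 3.14, 3.14, 3.14, 3.14].

### API

Orientations are given as a unit quaternion [x, y, z, w].
In Python, from bench import move_ptp, movel, move_j, move_gripper, pause, inverse_kinematics, read_camera, camera_params, MotionError, sign_off, look_for, tip_of, read_time_s, read_qpos, read_joint_vel, read_effort, read_eef_pos, read_tcp_rot, read_ft_force, read_ft_torque, read_finger_gap, read_grasp_force gives the robot as it stands. Calls block until the motion is done:
- move_ptp(position, orientation): joint-space move of the TCP to a pose.
- movel(position, orientation=None, speed=0.15): straight line of the TCP; orientation=None keeps the orientation; speed is the mean speed in m/s.
- move_j(angles): joint-space move.
- move_gripper(opening, effort=None): finger opening in m; effort is the grip in N (None keeps the last); returns when the fingers have stopped.
- pause(seconds).
- inverse_kinematics(position, orientation): joint angles nearest the present ones, or None.
- read_camera(name): name is "scene" or "top"; returns the picture (384x512x3 uint8, red, green, blue); there is no depth.
- camera_params(name): a dict with "K" (3x3 intrinsics, pixels), "camera_from_world" (4x4, takes a point from world to camera coordinates). Camera axes: x right, y down, z forward; pixel columns grow to the right and rows downward; lengths in m; the calibration is good to about 2 mm. A picture is of the moment at which its call begins. camera_params takes no time and is no camera call.
A pose or a line that the arm cannot do raises MotionError and nothing moves.
- sign_off(): hands the job in; it is judged then, once.
Trained networks look in the newest picture that a camera, given by its name, has taken for a name from the list of things; names that differ only in an ending like _2 or _b are one class to them, and where a whole thing is asked for, a point or a joint stands for the part that bears it (a point fixed in the world has none). Each returns a list of dicts, best first, with "confidence" (0 to 1); they miss things now and then, are a little off and sometimes report something else, mostly with a low value. They report only what shows in the picture. A call takes as long as a camera call.
- look_for(camera, name): "at" ([column, row] in pixels, amid what is visible of it).
- tip_of(camera, name): "at" ([column, row] in pixels: a listed point, or the origin of a listed thing).
Readings, each from a call of its own:
- read_time_s(): time.
- read_qpos(): joint angles.
- read_joint_vel(): joint speeds.
- read_effort(): joint torques, N m.
- read_eef_pos(): TCP position.
- read_tcp_rot(): TCP orientation.
- read_ft_force(): force on the tool from outside, world axes, zero at the start.
- read_ft_torque(): the same for the moment, N m.
- read_finger_gap(): finger opening in m.
- read_grasp_force(): force on a finger pad.
Only numpy, scipy, OpenCV 4.12 (cv2) and the standard library are available. Lean on these libraries where they do the work, as an engineer would, in place of code of your own. Each camera call takes 0.05 s, during which the arm holds its last target. There are 200 camera calls.

### The job

Prove the polishing spindle's stop before work: with the fingertips push the big three-lobed mushroom head of the stop station straight down until it latches, and take the hand away so that it stays down by itself. Then turn the head clockwise, seen from above, by pushing one of its lobes round from the side with the fingertips, never taking the head between the two fingers, until the latch lets go and it springs fully up. Once it is up, press the small round button at the other end of the station right in and let it go, leaving the loose things round about where they are.

Things in the scene. Friction and masses are not known exactly. Their poses are not given: they have to be found in the camera images.
- station: Stop station, fixed: grey box on a steel foot plate. Origin: centre of the foot's underside, on the bench; x and y level, z up. Foot 94 (x) by 196 (y) by 4 mm; box 76 by 162 mm, flat lid 60 mm above the bench. Mushroom head on the axis x 0, y -40 mm; round button at x 0, y +44 mm. Between lid and head only a 36 mm wide collar, 7 mm high, and the 26 mm stem.
- stop_crown (a point): Middle of the top of the black mushroom head, on its turning axis; rides down and turns with it. Unpressed it is 96.5 mm above the bench. Hub 41 mm across; 3 lobes, 120 deg apart, reach 34 mm from the axis, each 16 mm wide with straight flanks, top 13 mm and underside 0 mm above the head's underside; crown 16.5 mm above that. x axis points along one lobe, z up.
- stop (a joint): Travel of the mushroom head straight down, m: 0 up, 0.008 fully in. Spring: about 5 N at the start, 10 to 12 N fully in. The latch catches below 0.0065; let go, it then stays at about 0.0064. A push short of that springs back up.
- stop_head (a joint): Turn of the mushroom head, rad: 0 at rest, grows clockwise seen from above, end stop at 0.61. Springs back to 0. Turning takes about 0.1 N m (4 to 7 N at a lobe). With the head latched and nobody pressing it down, the latch lets go at about 0.25 and the head springs up 6 mm. It turns back to 0 when let go.
- rearm_top (a point): Middle of the top of the small round button, 22 mm across, 70 mm above the bench, 10 mm above the lid, in a steel ring 30 mm across and 5 mm high. z up; rides down with the button.
- rearm (a joint): Travel of the small round button straight down, m: 0 out, 0.004 fully in; springs back. 2 N at the start, about 4.5 N fully in.
- alcohol_lamp: Small glass alcohol lamp with a domed cap, loose, 62 mm across and 72 mm high, beside the station; not to be moved. Origin: centre of its underside.
- doming_block: Doming block, a loose cube of 42 mm with hollows, beyond the small-button end of the station; not to be moved. Origin: centre of its underside.
- punch: Steel punch, loose, lying, 64 mm long (y) and 12 mm thick, beside the station; not to be moved. Origin: centre of its underside.

How it is judged:
By the outcome, as a careful person would: the job done as asked, in the order asked, and still so for the second after the job is handed in, with the robot touching nothing.
It also fails if it takes over 54 s, if anything falls off the work surface, if the arm or the gripper's body presses on something with over 40 N, if the wrist force passes 120 N, or if a joint passes its speed limit or range.

## Working session

There is one attempt and no reset: what is moved stays moved. The work goes in short steps, each a Python script; the robot and the scene stay as the last script left them, time stands still between calls to the robot, and variables do not carry over. Pictures are saved under pics/ and viewed, at most 10 in all, crops included, and the job is handed in when it is done.

```bash
mkdir -p pics; cat > h.py <<'E'
import numpy as np, cv2
from bench import *
def ray(cam,uv,z):
    P=camera_params(cam);K=P["K"];T=np.array(P["camera_from_world"])
    R,t=T[:3,:3],T[:3,3];d=R.T@np.linalg.inv(K)@np.array([uv[0],uv[1],1.]);c=-R.T@t
    return c+d*(z-c[2])/d[2]
def proj(cam,p):
    P=camera_params(cam);T=np.array(P["camera_from_world"]);q=np.array(P["K"])@(T[:3,:3]@np.array(p)+T[:3,3]);return q[:2]/q[2]
E
python3 - <<'E'
from h import *
for c in("top","scene"):
    im=read_camera(c);cv2.imwrite(f"pics/{c}0.png",im[:,:,::-1])
    for n,z in(("station",0),("stop_crown",.0965),("rearm_top",.07),("alcohol_lamp",0),("doming_block",0),("punch",0)):
        for r in tip_of(c,n)[:2]: print(c,n,np.round(r["at"],1),round(r["confidence"],2),ray(c,r["at"],z).round(4))
print(read_time_s(),read_tcp_rot(),read_finger_gap())
E
```

```text
top station [248.7 215.2] 0.84 [ 0.5    -0.1434  0.    ]
top stop_crown [266.8 212. ] 0.59 [ 0.4957 -0.189   0.0965]
top alcohol_lamp [278.8 178.3] 0.61 [ 0.5932 -0.2221  0.    ]
top doming_block [198.1 204.8] 0.57 [ 0.5295 -0.0147  0.    ]
top punch [235.3 246.1] 0.6 [ 0.4233 -0.1086  0.    ]
scene station [216.4 236.2] 0.57 [ 0.5069 -0.1411  0.    ]
scene station [225.6 196.8] 0.43 [0.6329 0.0022 0.    ]
scene stop_crown [224.6 199.5] 0.69 [ 0.4932 -0.1887  0.0965]
scene rearm_top [209.7 194.4] 0.43 [ 0.5203 -0.1019  0.07  ]
scene alcohol_lamp [283.4 237.5] 0.9 [ 0.6042 -0.224   0.    ]
scene doming_block [189.2 212.7] 0.78 [ 0.522  -0.0197  0.    ]
scene punch [210.  196.1] 0.67 [0.607  0.0273 0.    ]
scene punch [168.5 245.1] 0.51 [ 0.4182 -0.1153  0.    ]
0.7 [ 1.98069586e-01  9.80187959e-01  6.09118817e-05 -1.68974017e-05] 0.08553194402937633
```

View pics/top0.png

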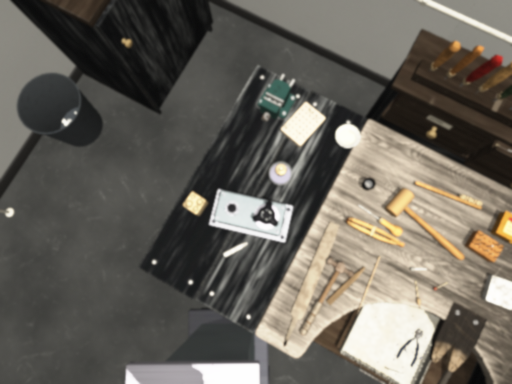

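View pics/scene0.png

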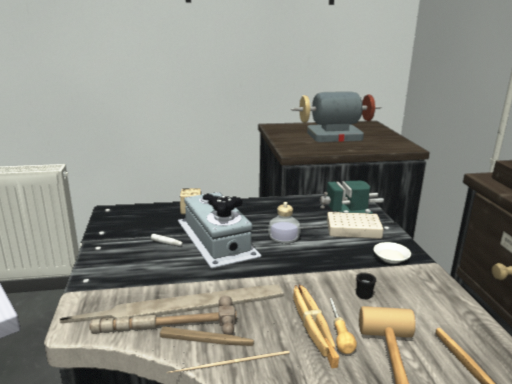

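The top view shows the station with its head at about (266,213) and its small button at (232,208). The lamp is at (280,173), the block at (195,203) and the punch at (235,249). The scene view agrees: head at (223,204), lamp at (285,225), punch at (167,239). Next I'll zoom in to find the yaw and the lobe angle.

```bash
python3 - <<'E'
from h import *
a=cv2.imread("pics/top0.png")[175:260,195:305];b=cv2.imread("pics/scene0.png")[185:270,170:280]
a=cv2.resize(a,None,fx=7,fy=7,interpolation=cv2.INTER_CUBIC);cv2.imwrite("pics/tc.png",a)
cv2.imwrite("pics/sc.png",cv2.resize(b,None,fx=7,fy=7,interpolation=cv2.INTER_CUBIC))
# foot+lid outline
im=cv2.imread("pics/top0.png");g=cv2.cvtColor(im,6)
m=(g>120).astype(np.uint8);n,l,s,c=cv2.connectedComponentsWithStats(m)
k=l[195,250] if l[195,250] else l[200,250]
cs,_=cv2.findContours((l==k).astype(np.uint8),0,2);r=cv2.minAreaRect(cs[0]);bx=cv2.boxPoints(r);print(s[k],bx)
print([ray("top",p,0.004).round(4) for p in bx], np.mean([ray("top",p,0.004) for p in bx],0))
print(camera_params("top"),camera_params("scene"))
E
```

```text
[ 209  189   85   69 2893] [[206.21791 255.61075]
 [211.47392 188.3339 ]
 [294.03253 194.78378]
 [288.7765  262.06064]]
[array([ 0.4012, -0.0365,  0.004 ]), array([ 0.5706, -0.0495,  0.004 ]), array([ 0.5489, -0.2592,  0.004 ]), array([ 0.3817, -0.2403,  0.004 ])] [ 0.47558367 -0.14634344  0.004     ]
{'K': array([[371.61755286,   0.        , 255.82526723],
       [  0.        , 371.61755286, 194.12217913],
       [  0.        ,   0.        ,   1.        ]]), 'camera_from_world': array([[-0.0191251 , -0.9993951 , -0.02904607, -0.15171158],
       [-0.98600931,  0.0236645 , -0.16500193,  0.54964009],
       [ 0.16558948,  0.02548402, -0.98586545,  0.86011344],
       [ 0.        ,  0.        ,  0.        ,  1.        ]])} {'K': array([[460.93773413,   0.        , 256.99396292],
       [  0.        , 460.93773413, 191.74965856],
       [  0.        ,   0.        ,   1.        ]]), 'camera_from_world': array([[ 0.76980795, -0.63810631,  0.01469876, -0.55775325],
       [-0.23491574, -0.30466316, -0.92303573,  0.16090581],
       [ 0.59347309,  0.70710727, -0.38443334,  0.6785232 ],
       [ 0.        ,  0.        ,  0.        ,  1.        ]])}
```

View pics/tc.png

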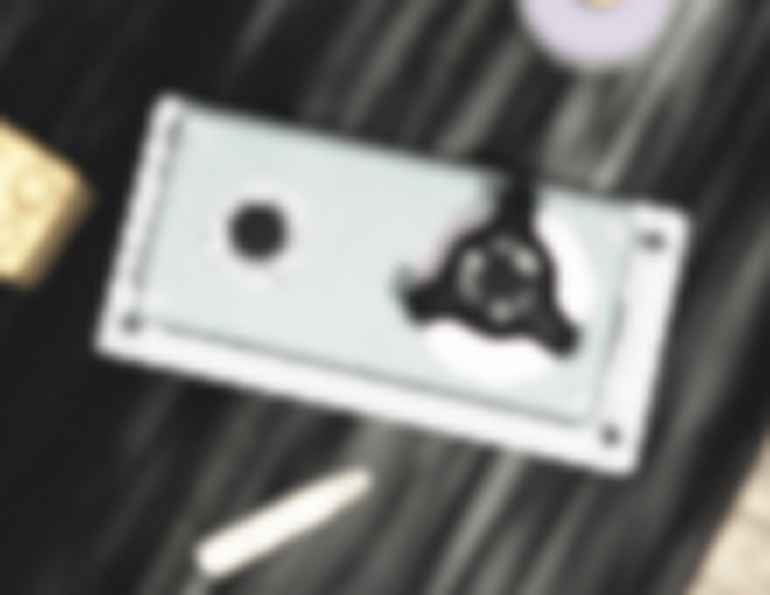

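View pics/sc.png

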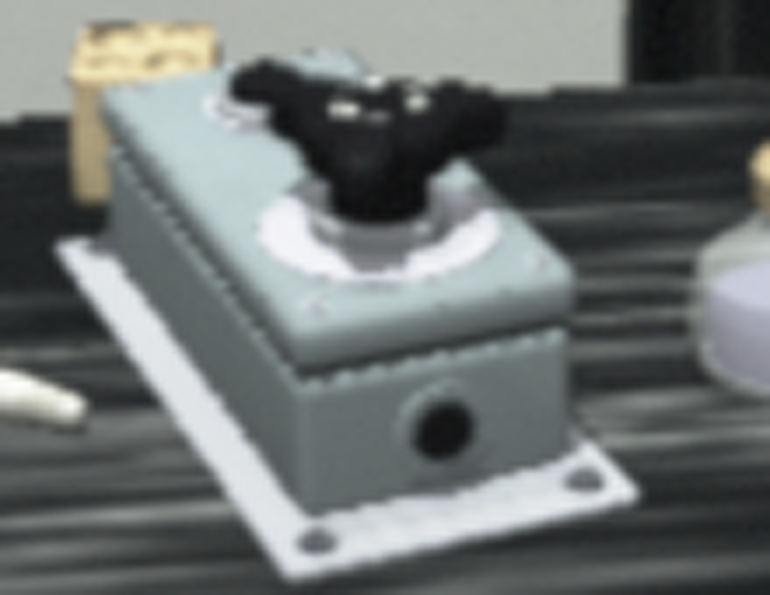

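The crops show the foot corners, the button at crop (258,232), the crown at (500,275), and lobe tips near (515,178), (405,303) and (572,347). I'll fit the pose to these using both cameras.

```bash
cat > fit.py <<'E'
from h import *
from scipy.optimize import least_squares
f=lambda p,o:(np.array(p)+.5)/7-.5+o
T0,S0=np.array([195,175]),np.array([170,185])
obs=[("top",(165,93),(.047,.098,.004)),("top",(690,212),(.047,-.098,.004)),("top",(632,473),(-.047,-.098,.004)),("top",(97,347),(-.047,.098,.004)),
("top",(258,232),(0,.044,.07)),("top",(500,276),(0,-.04,.0965)),
("scene",(290,580),(-.047,-.098,.004)),("scene",(640,492),(.047,-.098,.004)),("scene",(58,243),(-.047,.098,.004))]
lob=[((515,178),0),((405,303),1),((572,347),2)]
def W(q,p): c,s=np.cos(q[2]),np.sin(q[2]);return np.array([q[0]+c*p[0]-s*p[1],q[1]+s*p[0]+c*p[1],p[2]])
def res(q):
    r=[proj(c,W(q,p))-f(u,T0 if c=="top" else S0) for c,u,p in obs]
    r+=[proj("top",W(q,(.034*np.cos(q[3]+k*2.0944),-.04+.034*np.sin(q[3]+k*2.0944),.091)))-f(u,T0) for u,k in lob]
    return np.ravel(r)
s=least_squares(res,[.5,-.143,-.2,.2],loss="soft_l1");q=s.x
if __name__=="__main__":
    print(q,np.degrees(q[2:]));print(res(q).reshape(-1,2).round(2))
    print("crown",W(q,(0,-.04,.0965)),"btn",W(q,(0,.044,.07)),"lobes world deg",np.degrees(q[2]+q[3])+np.array([0,120,240]))
E
python3 fit.py
```

```text
[ 0.50155242 -0.14842166 -0.25015592  0.0026527 ] [-14.33287843   0.15198849]
[[-0.57  0.03]
 [-0.39  0.15]
 [-0.2  -0.54]
 [ 0.   -0.43]
 [-0.21 -0.69]
 [ 0.05 -0.22]
 [-0.41  0.04]
 [ 0.28  0.92]
 [-0.59  0.71]
 [ 1.2  -0.33]
 [-0.65  0.56]
 [ 0.77  0.07]]
crown [ 0.49165022 -0.18717661  0.0965    ] btn [ 0.51244484 -0.10579121  0.07      ] lobes world deg [-14.18088994 105.81911006 225.81911006]
```

```bash
cat >> h.py <<'E'
def Q(a): return [np.cos(a/2),np.sin(a/2),0,0]
def press(x,y,a,z0,zmin,fmax,step=.001):
    """descend in steps; returns log of (z,f)"""
    f0=read_ft_force()[2];z=z0;log=[]
    while z>zmin:
        z-=step;movel([x,y,z],Q(a),speed=.02)
        f=read_ft_force()[2]-f0;log.append((round(read_eef_pos()[2]*1e3,1),round(f,1)))
        if f>fmax: break
    return log
E
python3 - <<'E'
from h import *
from fit import q,W
c=W(q,(0,-.04,.0965));print(read_time_s())
for a in np.radians([135.8,-44.2]): print(a,inverse_kinematics([c[0],c[1],.25],Q(a)))
move_gripper(0,20)
a=np.radians(135.8)
if inverse_kinematics([c[0],c[1],.25],Q(a)) is None: a-=np.pi
move_ptp([c[0],c[1],.25],Q(a));movel([c[0],c[1],.125],Q(a),speed=.12)
print(a,read_time_s(),read_eef_pos(),read_ft_force())
print(press(c[0],c[1],a,.120,.112,8),read_time_s())
im=read_camera("scene")[140:260,150:310];cv2.imwrite("pics/s1.png",cv2.resize(im[:,:,::-1],None,fx=5,fy=5,interpolation=2))
E
```

```text
0.7
2.3701571242083 [-0.66964709  0.24798489  1.09633908  1.93167239 -0.24660072  1.107158
  1.32541357]
-0.7714355293814937 [-0.84110499  0.4508345   1.40426945  1.93509838 -0.48504851  1.17213912
 -1.59535217]
2.3701571242083 5.55 [ 0.49237706 -0.18752197  0.12575244] [ 0.23123671 -0.04006893  0.88825316]
[(np.float64(118.9), np.float64(-0.8)), (np.float64(118.0), np.float64(-0.7)), (np.float64(116.9), np.float64(-0.6)), (np.float64(115.9), np.float64(-1.0)), (np.float64(115.4), np.float64(3.3)), (np.float64(114.5), np.float64(4.8)), (np.float64(113.6), np.float64(5.7)), (np.float64(112.7), np.float64(6.4))] 7.75
```

View pics/s1.png

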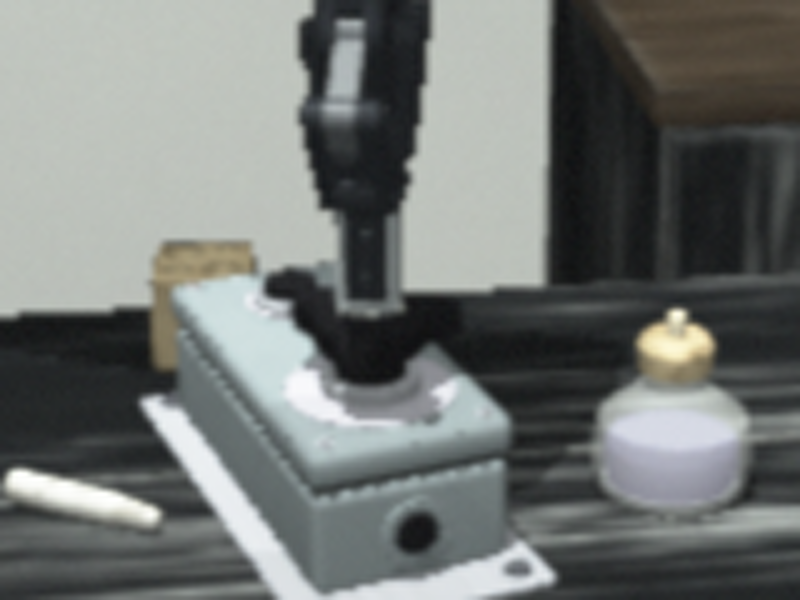

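The fingertips sit centred on the crown (370,315), and contact came at 115.5 mm as expected. I'll push on to the latch, lift off, and look.

```bash
python3 - <<'E'
from h import *
from fit import q,W
c=W(q,(0,-.04,.0965));a=np.radians(135.8)
print([tuple(map(float,t)) for t in press(c[0],c[1],a,.112,.1055,18)])
pause(.1);movel([c[0],c[1],.135],Q(a),speed=.08)
# free spot beside lobe 2 (world angle th), on its counter-clockwise side
th=q[2]+q[3]+np.radians(240)
u=np.array([np.cos(th),np.sin(th)]);t=np.array([np.sin(th),-np.cos(th)])
p=c[:2]+.036*u-.030*t
movel([*p,.135],Q(a),speed=.12)
print(read_time_s(),read_eef_pos(),p,read_ft_force())
im=read_camera("scene")[140:260,150:310];cv2.imwrite("pics/s2.png",cv2.resize(im[:,:,::-1],None,fx=5,fy=5,interpolation=2))
E
```

```text
[(111.7, -0.6), (110.7, 0.4), (109.8, 1.3), (108.9, 2.5), (108.0, 2.6), (107.6, 5.1), (107.4, 12.7)]
10.7167 [ 0.48770284 -0.23359885  0.13449959] [ 0.48807518 -0.23390154] [-0.09891819 -0.27293722  0.68948677]
```

View pics/s2.png

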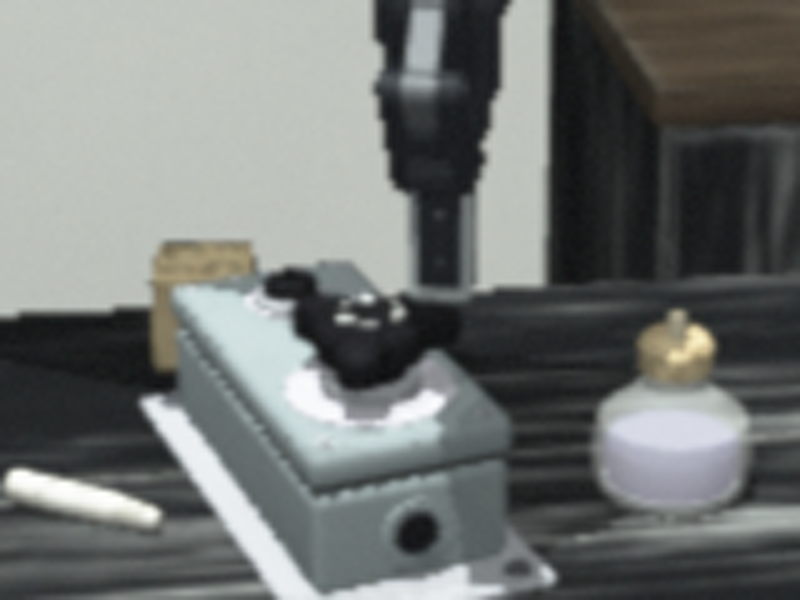

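The hand is clear and the head stays down, with its crown now at (365,310) and its lobes level with the lid's far edge, so it is latched. Next I'll push lobe 2 from the side along an arc.

```bash
python3 - <<'E'
from h import *
from fit import q,W
c=W(q,(0,-.04,.0965));th0=q[2]+q[3]+np.radians(240);a0=np.radians(135.8);Z=.096
def pose(s,phi):
    th=th0-phi;u=np.array([np.cos(th),np.sin(th)]);t=np.array([np.sin(th),-np.cos(th)])
    return [*(c[:2]+.036*u+s*t),Z],Q(a0-phi),t
P,o,t=pose(-.030,0)
movel(P,o,speed=.08);f0=np.array(read_ft_force());print(f0.round(1),read_time_s())
s=-.030;log=[]
while s<-.008:
    s+=.001;P,o,t=pose(s,0);movel(P,o,speed=.02);d=np.array(read_ft_force())-f0;log.append((round(s*1e3),round(-d[:2]@t,1),round(d[2],1)))
    if -d[:2]@t>2.5: break
print(log);log=[]
for phi in np.arange(.04,.45,.04):
    P,o,t=pose(s,phi);movel(P,o,speed=.03);d=np.array(read_ft_force())-f0;log.append((round(phi,2),round(-d[:2]@t,1),round(d[2],1)))
    if -d[:2]@t>20: break
print([tuple(map(float,l)) for l in log],read_time_s())
im=read_camera("scene")[140:260,150:310];cv2.imwrite("pics/s3.png",cv2.resize(im[:,:,::-1],None,fx=5,fy=5,interpolation=2))
E
```

```text
[-0.1 -1.   0.3] 11.4
[(-29, np.float64(-0.9), np.float64(-0.6)), (-28, np.float64(-0.9), np.float64(-0.6)), (-27, np.float64(-1.2), np.float64(-0.4)), (-26, np.float64(-1.2), np.float64(-0.7)), (-25, np.float64(-0.8), np.float64(0.0)), (-24, np.float64(-1.1), np.float64(-0.3)), (-23, np.float64(-1.6), np.float64(0.1)), (-22, np.float64(0.6), np.float64(-0.3)), (-21, np.float64(-0.4), np.float64(-0.0)), (-20, np.float64(0.2), np.float64(-0.0)), (-19, np.float64(-0.7), np.float64(0.1)), (-18, np.float64(-1.4), np.float64(-0.9)), (-17, np.float64(-0.5), np.float64(-0.7)), (-16, np.float64(-0.5), np.float64(-0.7)), (-15, np.float64(0.6), np.float64(-0.0)), (-14, np.float64(1.2), np.float64(-0.6)), (-13, np.float64(2.2), np.float64(-0.5)), (-12, np.float64(2.1), np.float64(-0.2)), (-11, np.float64(3.4), np.float64(-0.0))]
[(0.04, 4.4, 0.3), (0.08, 3.1, 0.5), (0.12, 1.8, 2.0), (0.16, 2.1, 2.4), (0.2, 2.0, 2.0), (0.24, 1.8, 1.5), (0.28, 1.3, 1.5), (0.32, 1.7, 2.1), (0.36, 2.9, 1.3), (0.4, 1.7, 1.8), (0.44, 1.3, 2.3)] 18.9
```

View pics/s3.png

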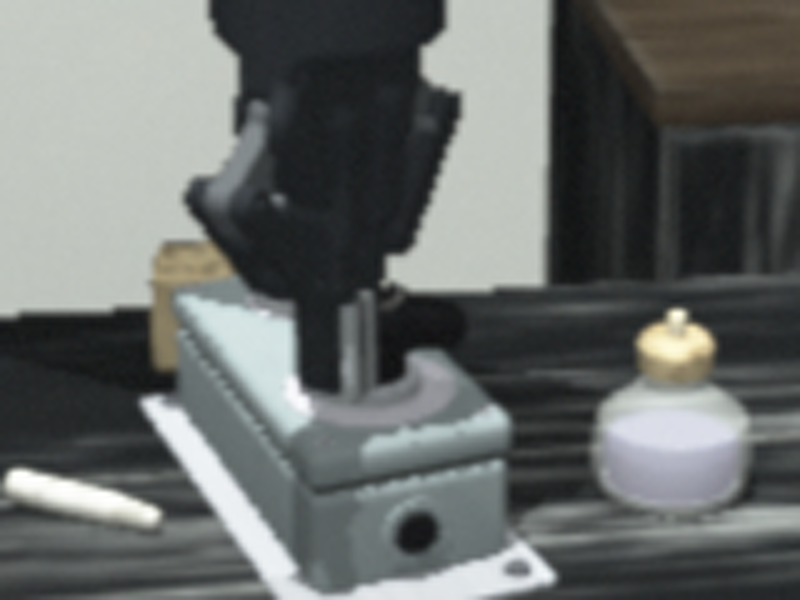

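The fingers are against the lobe, and the force dropped around φ≈0.1 while fz rose, so the latch has probably let go. I'll back off and check.

```bash
python3 - <<'E'
from h import *
from fit import q,W
c=W(q,(0,-.04,.0965));th=q[2]+q[3]+np.radians(240)-.44;a=np.radians(135.8)-.44
u=np.array([np.cos(th),np.sin(th)]);t=np.array([np.sin(th),-np.cos(th)])
p=c[:2]+.040*u-.034*t
movel([*p,.096],Q(a),speed=.06);movel([*p,.15],Q(a),speed=.12)
print(read_time_s(),read_ft_force())
im=read_camera("scene")[140:260,150:310];cv2.imwrite("pics/s4.png",cv2.resize(im[:,:,::-1],None,fx=5,fy=5,interpolation=2))
E
```

```text
20.0917 [ 0.17807679 -0.2180645  -0.75843465]
```

View pics/s4.png

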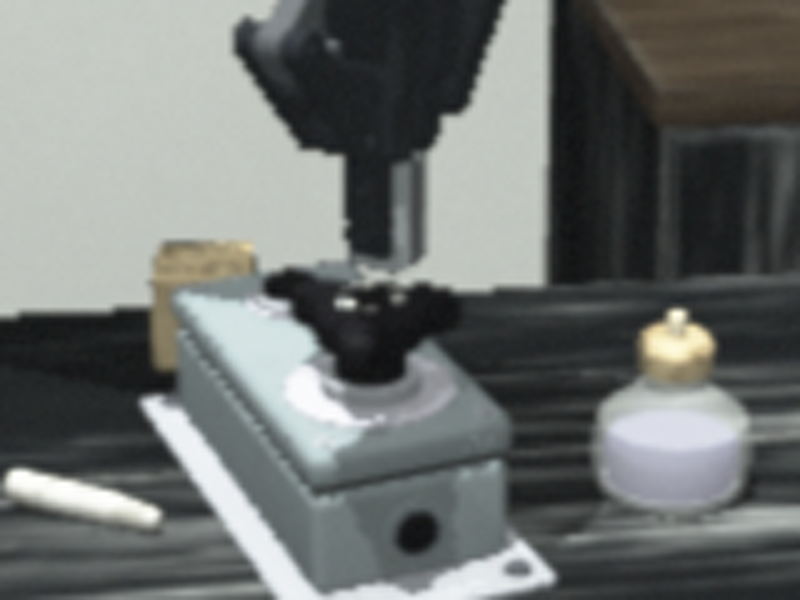

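The head is fully up again: crown at (370,290) and left lobe tip at (285,280), the same as at the start. Now the button.

```bash
python3 - <<'E'
from h import *
from fit import q,W
b=W(q,(0,.044,.07));a=np.radians(135.8)-.44
movel([b[0],b[1],.15],Q(a),speed=.12);movel([b[0],b[1],.095],Q(a),speed=.08)
print([tuple(map(float,t)) for t in press(b[0],b[1],a,.092,.0815,11)])
pause(.15);movel([b[0],b[1],.15],Q(a),speed=.08);movel([b[0]-.06,b[1],.25],Q(a),speed=.15)
pause(.5);print(read_time_s(),read_ft_force())
im=read_camera("scene")[140:260,150:310];cv2.imwrite("pics/s5.png",cv2.resize(im[:,:,::-1],None,fx=5,fy=5,interpolation=2))
E
```

```text
[(91.1, -0.0), (90.0, 0.5), (89.2, 2.2), (88.1, 2.1), (87.1, 2.9), (86.1, 3.6), (85.2, 4.4), (85.0, 13.7)]
28.65 [-1.35158927  0.0890939  -0.05587041]
```

View pics/s5.png

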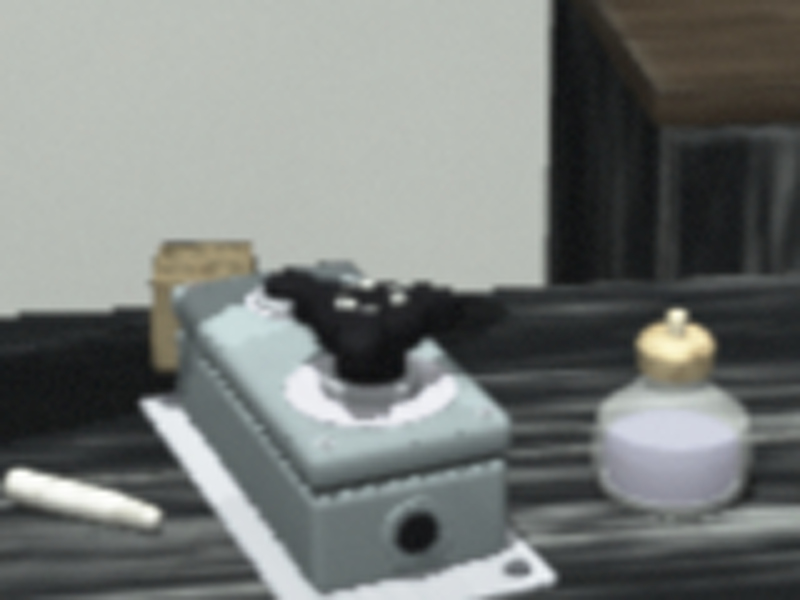

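The button went in the full 4 mm to its hard stop and has been released. The head is up and back at rest, and the lamp (675,440), block (200,300) and punch (80,498) haven't moved.

```bash
python3 -c "
from bench import *
print(sign_off())"
```

```text
the job is handed in; nothing more can be done
None
```

The stop was pressed until it latched and stayed down by itself, then a side push on one lobe turned it clockwise until it sprang up; the small button was then pressed fully in and released, the loose things stayed put, and the job was handed in at about 29 s.

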